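# Lock the shelf's top board with a T-handled hex key

### The arm

A 6-joint arm with a two-finger parallel gripper is mounted at the origin on the work surface. World frame = base frame: x ahead of the robot, y to its left, z up, the work surface at z = 0. Lengths are in m, angles in rad, forces in N, time in s.
With the tool pointing down it reaches from about 0.3 to 0.775 m from the base axis. Payload 14.6 kg.
Tool frame: the origin (TCP) lies at the very end of the fingers, on their centre line; the grasp point (between the pads) lies 19 mm behind it; z points along the fingers, y is the line along which they close (so a half turn about z gives the same grasp; the last joint's range is limited). The gripper opens to 94 mm and grips with 3 to 60 N. Pads are 16 mm wide; open, the fingers measure 119 mm over their backs; the gripper's body (75 mm by 177 mm) begins 78 mm behind the grasp point.
Start: joints at [-1.355, 0.3, 1.521, -0, 1.321, -0.067], TCP at [0.153, -0.528, 0.205] pointing down, gripper open.
Joint ranges: [-3.03, 3.03], [-0.79, 2.21], [0.23, 2.52], [-1.04, 4.18], [0, 3.07], [-2.55, 2.55]. Speed limits (rad/s): [2.22, 2.22, 2.57, 3.14, 3.14, 3.14].

### API

Orientations are given as [roll, pitch, yaw] about the fixed x, y, z axes, in that order (R = Rz(yaw) Ry(pitch) Rx(roll)).
In Python, from station import ctrl gives the robot as it stands.
- The arm moves only by the tool move_arm, never from a script. Its argument "increments" is a list of rows, each a list of 7 numbers: the opening, from 0 (shut) to 1 (fully open), then the shift along the tool's x, y, z in units of 50 mm (1.0 is 50 mm), then the turn, a rotation vector about the tool's x, y, z in rad. In form: [[claw, tx, ty, tz, rx, ry, rz], ...]. A call has 1 to 20 rows; each row shifts and turns the commanded pose from where the row before left it, along the tool's axes as they then stand; what a row does not reach is not made up. A row lasts 1/10 s, in which the tool goes at most 50 mm and 8.59 degrees, less where a joint would pass 70% of its speed; a pose out of reach is approached as far as the arm can. A call is refused whole if a number of a shift passes 1 or a number of a turn 0.15, either way. A call with a gripper value outside its range is refused whole. The fingers move at their own pace and stop on an object; "force" is the grip in N (left out, the last holds). Time passes only in rows, so rows that do not move let the fingers close. It gives the time, the measured TCP pose, the force, the opening and the grip force at its end, in the units of the state.
- ctrl.get_obs(): the state, without advancing time (a new reading comes with each control period).
- ctrl.camera(name): name is "scene" or "top" or "wrist"; returns a dict with "color" (400x640x3 uint8, blue, green, red), "K" (3x3 intrinsics, pixels), "pose" (4x4, takes a point from camera to world coordinates); the wrist camera has in their place "tool_from_camera" (4x4, takes a point from camera to tool coordinates, whose origin is the TCP and whose axes are the flange's). Camera axes: x right, y down, z forward; pixel columns grow to the right and rows downward; lengths in m; the calibration is good to about 2 mm. A picture is of the moment at which its call begins: read the wrist's pose just before it. There is no depth.
- ctrl.hand_in(): hands the job in; it is judged then, once.
Trained networks look in a picture, given as the dict that the camera call returned (one of the last four; its "shot" number tells which), for a name from the list of things; names that differ only in an ending like _2 or _b are one class to them, and where a whole thing is asked for, a point or a joint stands for the part that bears it (a point fixed in the world has none). Each returns a list of dicts, best first, with "conf" (0 to 1); they miss things now and then, are a little off and sometimes report something else, mostly with a low value. They report only what shows in the picture. A call takes as long as a camera call. They do not tell look-alikes from the thing itself.
- ctrl.cut_out(name, picture): "mask" (400x640 bool, what is visible of it) and "centre" ([row, column] in pixels, amid what is visible of it).
The state is a dict: "time_s": time; "qpos": joint angles; "joint_vel": joint speeds; "tau": joint torques, N m; "ee_pos": TCP position; "eef_rot": TCP orientation; "force": force on the tool from outside, world axes, zero at the start; "moment": the same for the moment, N m; "grip_width": finger opening in m; "grip_force": force on a finger pad.
Only numpy, scipy, OpenCV 4.12 (cv2) and the standard library are available. Lean on these libraries where they do the work, as an engineer would, in place of code of your own. Each camera call takes 0.05 s, during which the arm holds its last target. There are 200 camera calls.

### The job

The top board of the low white shelf is not locked down. Take the T-handled hex key from its stand, feel it into the hidden hex socket at the bottom of the round collar in the board (press only lightly and turn it until it drops in), then turn it clockwise as far as the lock goes. Put the key back in its stand, fully down, let go, and leave the tumbler, the bowls and the canister where they are.

Things in the scene. Friction and masses are not known exactly. Their poses are not given: they have to be found in the camera images.
- key_grip (a point): T-handled hex key, 112 mm long, 0.16 kg, upright in its stand, tip down. This point: centre of its black handle bar, 70 mm long (point's x) x 14 wide (y) x 20 high (z, up along the key). Grip the bar from above across its 14 mm width. Below it a 14 mm round neck, then a round collar 32 mm across, 4 mm thick, its underside 32 mm below this point.
- key_tip (a point): Flat lower end of the same key, on its axis, 102 mm below key_grip. The shaft is a steel hexagon, 14 mm across flats (16.2 mm across corners), 70 mm long up to the round collar; two of its flats face along the key's x. Same axes as key_grip.
- mouth (a point): Centre of the mouth of the round aluminium collar (52 mm across, 2 mm above the board) near the front of the low white shelf, whose top is 140 mm above the table. Axes are the shelf's (z up). Inside, a black dish narrows from 32 mm across at the mouth to a round well 17.4 mm across, 8 to 20 mm below the mouth, with the lock beneath it.
- socket_rim (a point): Centre of the lock's flat rim at rest, 22 mm straight below mouth, same axes. Its hex socket is 14.7 mm across flats and 12 mm deep (floor 34 mm below the mouth). How the hexagon is turned cannot be seen, is not given by these axes and differs every time; it takes the key within about 6 degrees of alignment, every 60 degrees.
- plunger (a joint): The whole lock rests on a spring and can be pushed down: how far it is pushed (m, 0 at rest, stop at 0.013). Preload about 2 N, then 1.5 N per mm. With the key pressed on the rim out of alignment it sinks; when the hexagons meet, the spring lifts the socket over the key and the force falls away. Pushed in more than 0.008 m (about 14 N) it is damaged.
- lock (a joint): Turn of the lock, rad, growing clockwise seen from above: starts between 0 and 0.15 (unlocked; stop at 0), fully locked at its firm stop at 1.0. Friction torque 0.1 N m; it stays where it is left. It says nothing of how the hexagon is turned.
- stand_hole (a point): Centre of the top of the key's stand, a fixed grey block 50 x 50 mm, 76 mm high, on the shelf, with a vertical through hole 23 mm in diameter. In place, the key's collar lies on the block's top, so key_grip is 32 mm above this point and key_tip 70 mm below it. Axes are the block's, z up; the key may stand at any yaw.
- tumbler_mid (a point): Middle, half-way up, of an open stainless steel tumbler, 74 mm across, 120 mm high, standing on the shelf. Leave alone.
- canister_mid (a point): Middle, half-way up, of a closed clear canister with a red twist cap, 90 mm across, 140 mm high, standing on the shelf. Leave alone.
- bowls_mid (a point): Middle, half-way up, of two stacked green ceramic bowls, 116 mm across, 66 mm high, standing on the shelf. Leave alone.
Things that resemble listed ones, but are neither listed nor needed, are in the scene too. Of the things that look like the part that bears key_grip, the largest one is meant.

How it is judged:
On the way, in this order (a step that is already met when the one before it is completed fails the run):
1. the key has dropped into the hidden socket: its tip is more than 3 mm under the rim with the lock's spring up, or more than 9 mm under the rim's rest height (horizontal distance between key_tip and mouth below 0.004 m and ((z of key_tip in the frame of mouth below -0.025 m and value of joint plunger below 0.0015 m) or z of key_tip in the frame of mouth below -0.031 m)), for 0.2 s.
2. the lock has been turned to its stop (past 0.9 rad) with the key in it (value of joint lock above 0.9 rad and z of key_tip in the frame of mouth below -0.022 m and horizontal distance between key_tip and mouth below 0.005 m), for 0.1 s.
At the end, for the whole second after the job is handed in: The lock stands turned past 0.85 rad (stop at 1.0) with its plunger up (pushed in less than 2 mm), and the key stands upright (within 0.1 rad) in its stand, its collar on the block's top (key_grip 28 to 36 mm above stand_hole and within 10 mm of it sideways) (value of joint lock above 0.85 rad and value of joint plunger below 0.002 m and horizontal distance between key_grip and stand_hole below 0.01 m and z of key_grip in the frame of stand_hole between 0.028 and 0.036 m and angle between key_grip's own z axis and vertical below 0.1 rad); the robot touches nothing.
It fails at once if the lock is pushed in more than 8 mm (about 14 N): pressed too hard (value of joint plunger above 0.008 m).
It fails at once if the tumbler is moved more than 15 mm or tipped (distance of tumbler_mid from where it was at the start of the episode above 0.015 m or angle between tumbler_mid's own z axis and vertical above 0.3 rad).
It fails at once if the canister is moved more than 15 mm or tipped (distance of canister_mid from where it was at the start of the episode above 0.015 m or angle between canister_mid's own z axis and vertical above 0.3 rad).
It fails at once if the bowls are moved more than 15 mm or tipped (distance of bowls_mid from where it was at the start of the episode above 0.015 m or angle between bowls_mid's own z axis and vertical above 0.3 rad).
It also fails if it takes over 72 s, if anything falls off the work surface, if the arm or the gripper's body presses on something with over 40 N, if the wrist force passes 120 N, or if a joint passes its speed limit or range.

## Working session

There is one attempt and no reset: what is moved stays moved. The work goes in short steps, Python scripts to look and compute and a tool call to move; the robot and the scene stay as the last step left them, time stands still between calls to the robot, and variables do not carry over. Pictures are saved under pics/ and viewed, at most 10 in all, crops included, and the job is handed in when it is done.

Besides the shell and the picture viewer there is one more tool, called as name(argument=value, ...) on one line, values as JSON. move_arm: Moves the arm, as the interface text tells. Its arguments: {"type":"object","properties":{"increments":{"type":"array","items":{"type":"array","items":{"type":"number"}}},"force":{"type":"number"}},"required":["increments"]}

```bash
ls; mkdir -p pics; python3 - <<'E'
from station import ctrl
import cv2,numpy as np
o=ctrl.get_obs(); print({k:np.round(v,3) for k,v in o.items()})
for n in ("scene","top"):
    p=ctrl.camera(n); cv2.imwrite(f"pics/{n}0.png",p["color"]); print(n,p["K"].tolist(),np.round(p["pose"],4).tolist())
    for t in ("key_grip","mouth","stand_hole","tumbler_mid","canister_mid","bowls_mid"):
        try: print(t,[(round(d["conf"],2),np.round(d["centre"]).tolist(),int(d["mask"].sum())) for d in ctrl.cut_out(t,p)])
        except Exception as e: print(t,e)
E
```

```text
pics
{'time_s': np.float64(0.0), 'qpos': array([-1.355,  0.3  ,  1.522, -0.   ,  1.321, -0.067]), 'joint_vel': array([ 0.   ,  0.   , -0.   , -0.001, -0.001, -0.001]), 'tau': array([-0.0000e+00, -5.3180e+01, -3.5274e+01,  7.1000e-02,  2.4000e-02,
       -0.0000e+00]), 'ee_pos': array([ 0.153, -0.528,  0.205]), 'eef_rot': array([-3.14 , -0.   ,  0.283]), 'force': array([ 0.396, -0.113, -0.308]), 'moment': array([ 0.003, -0.019, -0.027]), 'grip_force': np.float64(0.0), 'grip_width': np.float64(0.094)}
scene [[382.5413587746949, 0.0, 317.67025044522546], [0.0, 382.5413587746949, 197.4839621544827], [0.0, 0.0, 1.0]] [[0.8344, 0.3957, -0.3837, 0.8654], [0.5512, -0.5982, 0.5817, -0.4766], [0.0006, -0.6969, -0.7172, 0.7847], [0.0, 0.0, 0.0, 1.0]]
key_grip [(0.97, [153.0, 332.0], 384), (0.75, [223.0, 224.0], 251), (0.67, [155.0, 287.0], 192)]
mouth [(0.63, [284.0, 309.0], 28262)]
stand_hole [(0.63, [177.0, 329.0], 869)]
tumbler_mid [(0.75, [269.0, 260.0], 2310), (0.57, [281.0, 311.0], 28631)]
canister_mid [(0.76, [336.0, 310.0], 4451)]
bowls_mid [(0.79, [154.0, 383.0], 1564)]
top [[435.3442628190334, 0.0, 323.37363934415004], [0.0, 435.3442628190334, 195.53447003287405], [0.0, 0.0, 1.0]] [[-0.0145, -0.9919, 0.1263, 0.3864], [-0.9998, 0.0157, 0.0081, 0.0387], [-0.0101, -0.1262, -0.992, 1.2307], [0.0, 0.0, 0.0, 1.0]]
key_grip [(0.58, [193.0, 300.0], 244)]
mouth [(0.64, [178.0, 355.0], 22480)]
stand_hole [(0.67, [198.0, 300.0], 377)]
tumbler_mid []
canister_mid [(0.67, [115.0, 454.0], 1840)]
bowls_mid [(0.59, [164.0, 246.0], 1835)]
```

View pics/scene0.png

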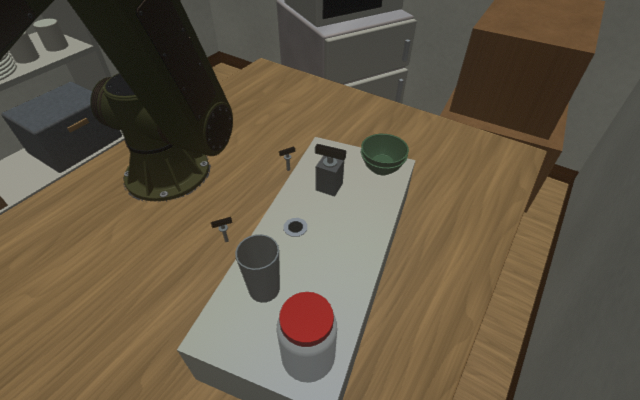

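View pics/top0.png

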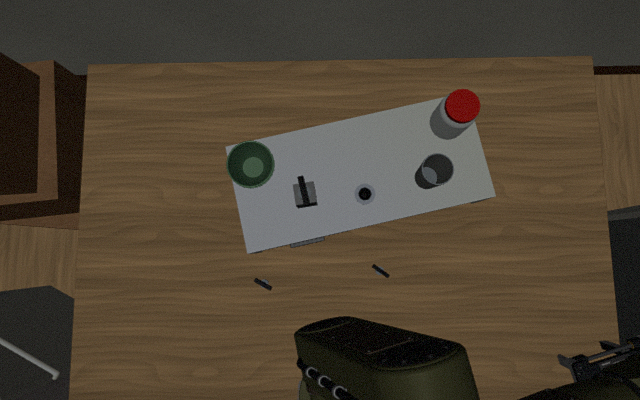

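Scene view: key look-alikes are at (332,153) standing in the block, and smaller ones on the table at (224,222) and (287,153). I choose the one in the stand, which is the largest. The collar is at scene (295,227) and top (365,194); the tumbler, canister and bowls are clear of the key.

```bash
cat > h.py <<'E'
from station import ctrl
import cv2,numpy as np
from scipy.spatial.transform import Rotation as R
def campose(p,o=None):
    if "pose" in p: return np.array(p["pose"])
    T=np.eye(4);T[:3,:3]=R.from_euler("xyz",o["eef_rot"]).as_matrix();T[:3,3]=o["ee_pos"]
    return T@np.array(p["tool_from_camera"])
def onz(p,T,uv,z):
    d=T[:3,:3]@np.linalg.inv(p["K"])@np.array([uv[0],uv[1],1.]); c=T[:3,3]
    return c+d*(z-c[2])/d[2]
def rod(p,T,mask,z):
    """centre & yaw of bar from minAreaRect of mask, on plane z"""
    c=max(cv2.findContours(mask.astype(np.uint8),0,1)[0],key=cv2.contourArea)
    r=cv2.minAreaRect(c);b=cv2.boxPoints(r)
    e=[(b[i]+b[(i+1)%4])/2 for i in range(4)]
    a=(e[0],e[2]) if np.linalg.norm(e[0]-e[2])>np.linalg.norm(e[1]-e[3]) else (e[1],e[3])
    A,B=[onz(p,T,q,z) for q in a]; d=B-A
    return onz(p,T,r[0],z),np.arctan2(d[1],d[0]),np.linalg.norm(d)
E
python3 - <<'E'
from h import *
for n,uvm in (("scene",(295,227)),("top",(365,194))):
    p=ctrl.camera(n);T=campose(p)
    print(n,"mouth",onz(p,T,uvm,.142))
    d=ctrl.cut_out("key_grip",p)[0]; 
    g=cv2.cvtColor(p["color"],6); m=d["mask"]&(g<45)
    print("bar",rod(p,T,m,.253))
    for t,z in (("tumbler_mid",.2),("canister_mid",.21),("bowls_mid",.173)):
        for d in ctrl.cut_out(t,p)[:1]: print(t,onz(p,T,d["centre"][::-1],z))
    x,y=(290,120) if n=="scene" else (265,155)
    cv2.imwrite(f"pics/crop_{n}.png",cv2.resize(p["color"][y:y+80,x:x+80],None,fx=5,fy=5))
E
```

```text
scene mouth [ 0.52980028 -0.05741545  0.142     ]
bar (array([0.52654973, 0.08565054, 0.253     ]), np.float64(0.23289764380270672), np.float64(0.06712900962445079))
tumbler_mid [ 0.5583668  -0.20516073  0.2       ]
canister_mid [ 0.7090948  -0.27064124  0.21      ]
bowls_mid [0.59215574 0.24265694 0.173     ]
top mouth [ 0.52724893 -0.05731348  0.142     ]
bar (array([0.52189476, 0.09189861, 0.253     ]), np.float64(-2.9078577157081438), np.float64(0.07060043919933819))
tumbler_mid [ 0.57066021 -0.22603025  0.2       ]
canister_mid [ 0.70893083 -0.27394113  0.21      ]
bowls_mid [0.60519878 0.22965745 0.173     ]
```

```bash
python3 -c "
import cv2,numpy as np
cv2.imwrite('pics/crops.png',np.hstack([cv2.imread('pics/crop_scene.png'),cv2.imread('pics/crop_top.png')]))"
```

```text
(no output)
```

View pics/crops.png

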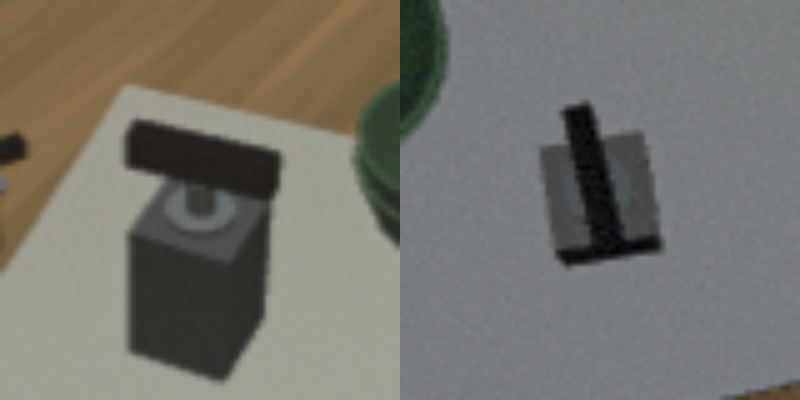

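The crop shows the T-bar above its collar on the grey block, the key in place at about (0.525, 0.088) with yaw 0.23. I'm moving above it.

move_arm(increments=[[0.6, 0, 0, -0.95, 0, 0, 0], [0.6, 0, 0, -0.95, 0, 0, 0], [0.6, 0.588, -0.542, -0.25, 0, 0, 0.01], [0.6, 0.588, -0.542, -0.25, 0, 0, 0.01], [0.6, 0.588, -0.542, -0.25, 0, 0, 0.01], [0.6, 0.588, -0.542, -0.25, 0, 0, 0.01], [0.6, 0.588, -0.542, 0, 0, 0, 0.01], [0.6, 0.588, -0.542, 0, 0, 0, 0], [0.6, 0.588, -0.542, 0, 0, 0, 0], [0.6, 0.588, -0.542, 0, 0, 0, 0], [0.6, 0.588, -0.542, 0, 0, 0, 0], [0.6, 0.588, -0.542, 0, 0, 0, 0], [0.6, 0.588, -0.542, 0, 0, 0, 0], [0.6, 0.588, -0.542, 0, 0, 0, 0], [0.6, 0.588, -0.542, 0, 0, 0, 0], [0.6, 0.588, -0.542, 0, 0, 0, 0], [0.6, 0.588, -0.542, 0, 0, 0, 0], [0.6, 0.588, -0.542, 0, 0, 0, 0], [0.6, 0.588, -0.542, 0, 0, 0, 0], [0.6, 0, 0, 0, 0, 0, 0]], force=30)

```text
time_s: 3.2
ee_pos: [0.5297, 0.0418, 0.3494]
eef_rot: [-3.141, 0.001, 0.236]
force: [-0.3, -0.6, -0.7]
grip_width: 0.0561
grip_force: 0.0
```

```bash
python3 - <<'E'
from h import *
o=ctrl.get_obs();p=ctrl.camera("wrist");T=campose(p,o)
cv2.imwrite("pics/w1.png",p["color"]); print(o["ee_pos"],o["eef_rot"],o["qpos"]); print(np.round(p["tool_from_camera"],3))
for d in ctrl.cut_out("key_grip",p)[:2]: print(d["conf"],d["centre"],rod(p,T,d["mask"],.253))
for d in ctrl.cut_out("stand_hole",p)[:2]: print(d["conf"],d["centre"])
E
```

```text
[0.52970575 0.04182254 0.34941522] [-3.14074724e+00  1.29718660e-03  2.36305489e-01] [9.58394050e-03 1.93207815e-01 1.32530338e+00 5.32964613e-04
 1.62453548e+00 1.34410357e+00]
[[-0.    -0.972 -0.236  0.068]
 [ 1.    -0.    -0.     0.001]
 [ 0.    -0.236  0.972 -0.179]
 [ 0.     0.     0.     1.   ]]
0.57 [186.0, 264.8] (array([0.52839078, 0.08740376, 0.253     ]), np.float64(-2.944351166420456), np.float64(0.06501632371796295))
0.38 [273.5, 360.2] (array([ 0.45698864, -0.025097  ,  0.253     ]), np.float64(-2.869204129005872), np.float64(0.006019155686129486))
0.88 [178.3, 281.9]
```

View pics/w1.png

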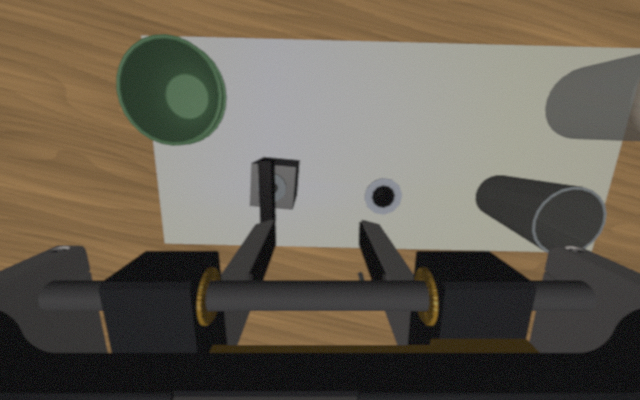

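Wrist view: bar at column 266, vertical in the picture so aligned with the tool, collar centre at (383,196). I'll move over the bar and look again.

move_arm(increments=[[0.6, 0.09, -0.45, 0, 0, 0, 0], [0.6, 0.09, -0.45, 0, 0, 0, 0], [0.6, 0, 0, 0.4, 0, 0, 0], [0.6, 0, 0, 0.4, 0, 0, 0], [0.6, 0, 0, 0, 0, 0, 0], [0.6, 0, 0, 0, 0, 0, 0]])

```text
time_s: 3.95
ee_pos: [0.5267, 0.0837, 0.3114]
eef_rot: [3.141, -0.001, 0.232]
force: [-0.5, -0.1, 1.1]
grip_width: 0.0565
grip_force: 0.0
```

```bash
python3 - <<'E'
from h import *
o=ctrl.get_obs();p=ctrl.camera("wrist");T=campose(p,o)
cv2.imwrite("pics/w2.png",p["color"]); print(o["ee_pos"],o["eef_rot"])
for d in ctrl.cut_out("key_grip",p)[:2]: print(d["conf"],d["centre"],rod(p,T,d["mask"],.258))
E
```

```text
[0.52674786 0.08373612 0.31142578] [ 3.14145945e+00 -7.02721299e-04  2.31622766e-01]
0.64 [207.5, 304.7] (array([0.52593577, 0.09150698, 0.258     ]), np.float64(-2.919240100705974), np.float64(0.0711755647456071))
```

View pics/w2.png

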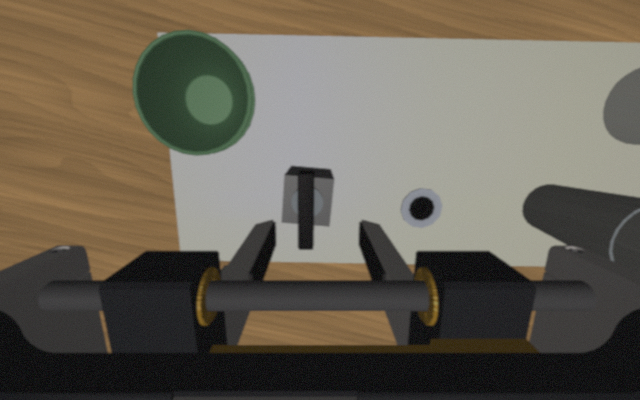

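Bar at column 305, rows 172–248, collar at (421,208). The bar lies 8 mm to the tool's −y, so I correct, descend and grip.

move_arm(increments=[[0.5, 0.02, -0.155, 0.05, 0, 0, 0.005], [0.5, 0, 0, 0.4, 0, 0, 0], [0.5, 0, 0, 0.4, 0, 0, 0], [0.5, 0, 0, 0.4, 0, 0, 0], [0.5, 0, 0, 0.3, 0, 0, 0], [0.5, 0, 0, 0.1, 0, 0, 0], [0.5, 0, 0, 0, 0, 0, 0], [0, 0, 0, 0, 0, 0, 0], [0, 0, 0, 0, 0, 0, 0], [0, 0, 0, 0, 0, 0, 0], [0, 0, 0, 0, 0, 0, 0], [0, 0, 0, 0, 0, 0, 0], [0, 0, 0, 0, 0, 0, 0]], force=40)

```text
time_s: 5.35
ee_pos: [0.5261, 0.0924, 0.2282]
eef_rot: [-3.142, -0.0, 0.228]
force: [-1.0, 0.6, 2.1]
grip_width: 0.0137
grip_force: 40.0
```

```bash
python3 - <<'E'
from h import *
o=ctrl.get_obs(); print({k:np.round(o[k],4).tolist() for k in o})
E
```

```text
{'time_s': 5.35, 'qpos': [0.1052, 0.2471, 1.5346, 0.0001, 1.3595, 1.4482], 'joint_vel': [0.0014, 0.0009, -0.0007, 0.0004, -0.0007, -0.0012], 'tau': [-0.3434, -49.5219, -35.091, -0.1168, -0.1706, -0.0011], 'ee_pos': [0.5261, 0.0924, 0.2282], 'eef_rot': [-3.1415, -0.0004, 0.2278], 'force': [-0.9978, 0.6035, 2.084], 'moment': [0.1047, 0.0463, -0.0174], 'grip_force': 40.0005, 'grip_width': 0.0137}
```

Gripped at 13.7 mm. Lifting it clear of the stand and moving toward the collar.

move_arm(increments=[[0, 0, 0, -0.2, 0, 0, 0], [0, 0, 0, -0.4, 0, 0, 0], [0, 0, 0, -0.4, 0, 0, 0], [0, 0, 0, -0.4, 0, 0, 0], [0, 0, 0, -0.3, 0, 0, 0], [0, 0, 0, -0.1, 0, 0, 0], [0, 0, 0, 0, 0, 0, 0], [0, 0, 0, 0, 0, 0, 0]])

```text
time_s: 6.15
ee_pos: [0.5258, 0.0923, 0.3172]
eef_rot: [-3.141, 0.001, 0.228]
force: [-0.1, 0.4, -1.2]
grip_width: 0.0136
grip_force: 40.0
```

```bash
cat >> h.py <<'E'
def ring(p,T,z=.142,guess=None,r=.026):
    """collar: project to a rectified plane patch, 0.25mm/px, Hough circles of ring"""
    n=480;s=.00025; ij=np.stack(np.meshgrid(np.arange(n),np.arange(n)),-1)
    W=np.zeros((n,n,3));W[...,0]=guess[0]+(ij[...,1]-n/2)*s;W[...,1]=guess[1]+(ij[...,0]-n/2)*s;W[...,2]=z
    C=(W-T[:3,3])@T[:3,:3];q=C@np.array(p["K"]).T
    return cv2.remap(p["color"],(q[...,0]/q[...,2]).astype(np.float32),(q[...,1]/q[...,2]).astype(np.float32),1)
def darkc(im,guess,thr=60):
    g=cv2.GaussianBlur(cv2.cvtColor(im,6),(0,0),4);k,l,st,c=cv2.connectedComponentsWithStats((g<thr).astype(np.uint8))
    return [(st[i][2:].tolist(),np.round(np.array(guess)+(c[i][::-1]-240)*.00025,4).tolist()) for i in range(1,k) if st[i][4]>1500]
E
python3 - <<'E'
from h import *
G=(.528,-.057); ims=[]
o=ctrl.get_obs(); print(o["ee_pos"],o["eef_rot"],o["force"])
for n in ("scene","top","wrist"):
    p=ctrl.camera(n);T=campose(p,o);im=ring(p,T,guess=G);ims.append(im);print(n,darkc(im,G))
    for d in ctrl.cut_out("key_grip",p)[:2]: print(d["conf"],d["centre"],rod(p,T,d["mask"],o["ee_pos"][2]+.029))
ims=[cv2.resize(i,(266,266)) for i in ims]
cv2.imwrite("pics/rings.png",np.vstack([np.hstack(ims),cv2.resize(p["color"],(798,499))[150:484]]))
E
```

```text
[0.52582835 0.09229307 0.31720009] [-3.14146025e+00  1.14563465e-03  2.27798788e-01] [-0.12835896  0.37478219 -1.16264031]
scene [([114, 115, 10492], [0.5289, -0.0557])]
0.88 [128.9, 329.3] (array([0.57299953, 0.00974664, 0.34620009]), np.float64(-1.0103636015434114), np.float64(0.09025211425536053))
0.73 [224.1, 222.1] (array([ 0.54307332, -0.25211384,  0.34620009]), np.float64(-0.9800030497055354), np.float64(0.040258551707637556))
top [([126, 126, 12282], [0.5286, -0.0558]), ([76, 136, 8213], [0.5725, -0.0055])]
0.61 [198.7, 303.4] (array([0.49873535, 0.08540821, 0.34620009]), np.float64(-2.907719236662303), np.float64(0.023066694822927187))
wrist [([117, 118, 10852], [0.5283, -0.0559])]
0.65 [235.2, 317.2] (array([0.5352203 , 0.09308257, 0.34620009]), np.float64(-2.914217195799101), np.float64(0.053014197825677165))
```

View pics/rings.png

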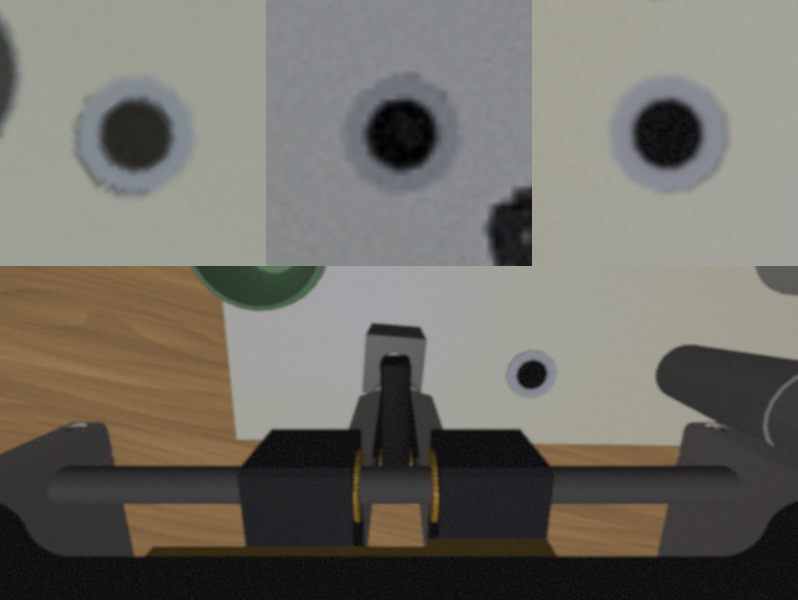

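Three views agree: mouth at (0.5285, −0.0558). Moving over it with the tip about 20 mm above the mouth.

move_arm(increments=[[0, -0.1, 0.5, 0, 0, 0, 0], [0, -0.13, 0.6, 0, 0, 0, 0], [0, -0.13, 0.6, 0, 0, 0, 0], [0, -0.13, 0.6, 0, 0, 0, 0], [0, -0.124, 0.598, 0, 0, 0, 0], [0, 0, 0, 0.4, 0, 0, 0], [0, 0, 0, 0.5, 0, 0, 0], [0, 0, 0, 0.4, 0, 0, 0], [0, 0, 0, 0, 0, 0, 0], [0, 0, 0, 0, 0, 0, 0], [0, 0, 0, 0, 0, 0, 0]])

```text
time_s: 7.55
ee_pos: [0.5293, -0.0558, 0.2543]
eef_rot: [3.141, -0.002, 0.228]
force: [0.0, -0.1, -0.9]
grip_width: 0.0134
grip_force: 40.0
```

```bash
python3 - <<'E'
from h import *
o=ctrl.get_obs(); print(o["ee_pos"],o["eef_rot"],o["force"],o["moment"])
p=ctrl.camera("scene");T=campose(p)
def proj(w): c=T[:3,:3].T@(np.array(w)-T[:3,3]);q=p["K"]@c;return np.round(q[:2]/q[2],1)
e=o["ee_pos"]
for dz in (-.0102-.003,-.0302,-.0822,): print(dz,proj(e+[0,0,dz]))
print(proj((.5286,-.0558,.142)))
t=proj(e+[0,0,-.06]).astype(int)
x0,y0=t[0]-40,t[1]-40; print(x0,y0)
cv2.imwrite("pics/s2.png",cv2.resize(p["color"][y0:y0+60,x0:x0+80],None,fx=10,fy=10,interpolation=cv2.INTER_CUBIC))
for r in range(y0,y0+60,3): print(r,cv2.cvtColor(p["color"],6)[r,t[0]-10:t[0]+12].tolist())
E
```

```text
[ 0.52930852 -0.05577603  0.25431522] [ 3.14084838e+00 -1.80338242e-03  2.27940454e-01] [ 0.0259949  -0.11441353 -0.88624649] [ 0.01400941 -0.0088415   0.04252951]
-0.0132 [293.2 194.5]
-0.0302 [293.6 200.4]
-0.0822 [294.7 217.3]
[295.  226.3]
254 170
170 [30, 33, 30, 29, 32, 56, 57, 49, 57, 58, 47, 33, 31, 46, 59, 62, 105, 156, 163, 163, 162, 162]
173 [65, 66, 65, 66, 61, 60, 60, 63, 60, 60, 51, 37, 32, 37, 59, 63, 106, 154, 164, 163, 163, 162]
176 [56, 62, 65, 67, 64, 63, 61, 63, 63, 61, 58, 40, 32, 35, 59, 60, 87, 152, 164, 162, 162, 163]
179 [54, 56, 59, 65, 67, 66, 61, 60, 65, 61, 60, 42, 34, 36, 37, 39, 53, 120, 155, 161, 160, 162]
182 [64, 67, 67, 66, 67, 69, 75, 80, 72, 63, 61, 45, 38, 35, 35, 35, 35, 37, 39, 35, 34, 36]
185 [65, 68, 66, 66, 66, 66, 66, 66, 66, 61, 60, 50, 34, 33, 30, 35, 34, 35, 33, 35, 37, 36]
188 [113, 75, 66, 67, 66, 66, 67, 67, 68, 62, 60, 47, 34, 31, 32, 34, 34, 35, 35, 35, 34, 35]
191 [118, 76, 66, 67, 68, 66, 69, 68, 67, 66, 62, 75, 108, 115, 114, 107, 122, 90, 76, 57, 51, 38]
194 [116, 113, 114, 115, 91, 68, 63, 65, 67, 68, 67, 70, 106, 115, 114, 106
[... 508 characters left out ...]
62, 63, 62, 57, 72, 152, 165, 164, 164, 164, 166, 165, 164, 164]
212 [166, 164, 164, 166, 164, 109, 67, 58, 62, 63, 62, 56, 71, 152, 167, 165, 164, 164, 164, 165, 165, 165]
215 [164, 163, 164, 165, 165, 123, 76, 62, 63, 63, 62, 59, 67, 129, 160, 165, 164, 165, 166, 165, 164, 165]
218 [164, 164, 165, 166, 164, 162, 111, 69, 60, 62, 61, 61, 82, 133, 145, 150, 158, 163, 164, 165, 165, 165]
221 [164, 163, 151, 144, 142, 142, 140, 140, 114, 88, 69, 69, 68, 70, 106, 131, 140, 142, 143, 142, 143, 153]
224 [148, 143, 141, 140, 115, 70, 40, 38, 39, 40, 44, 42, 43, 39, 41, 42, 38, 45, 86, 133, 141, 143]
227 [146, 142, 141, 140, 78, 41, 40, 39, 39, 37, 38, 40, 39, 39, 42, 39, 39, 40, 67, 131, 142, 143]
```

View pics/s2.png

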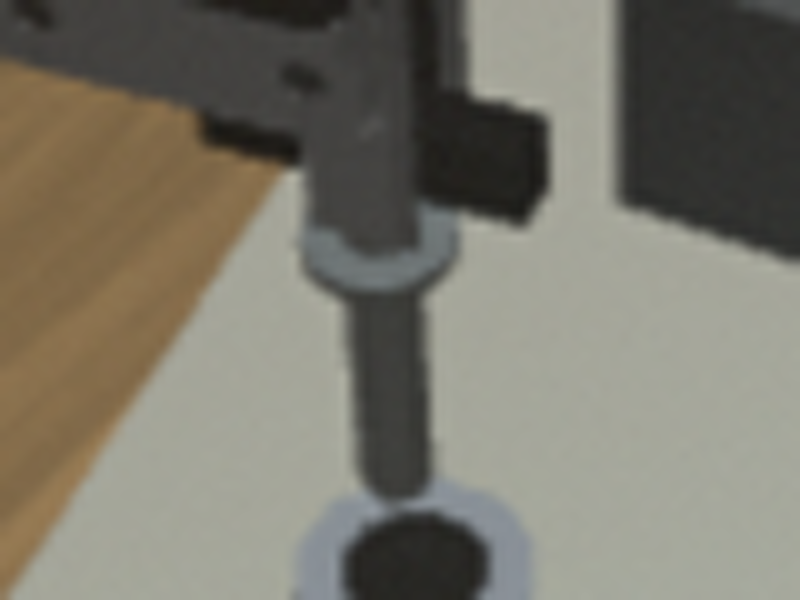

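The shaft sits about 1.7 px left of where it would be if it were centred on the TCP, with the collar at (295,226). That suggests the key is about −3.8 mm along tool x in the hand, so I'll cross-check in the wrist view.

```bash
python3 - <<'E'
from h import *
o=ctrl.get_obs();p=ctrl.camera("wrist");X=np.linalg.inv(p["tool_from_camera"])
def pj(t): c=X[:3,:3]@np.array(t)+X[:3,3];q=p["K"]@c;return np.round(q[:2]/q[2],1)
for dx in (0,-.0038): print(dx,"bar end bottom",pj((.035+dx,0,-.0098)),"top",pj((.035+dx,0,-.0298)),"collar front edge z",pj((.016+dx,0,.0092)))
cv2.imwrite("pics/w3.png",cv2.resize(p["color"][150:250,257:377],None,fx=6,fy=6,interpolation=cv2.INTER_CUBIC))
g=cv2.cvtColor(p["color"],6).astype(int)
for r in range(176,216): print(r,g[r,310:326:2].tolist())
E
```

```text
0 bar end bottom [314.8 184.9] top [314.5 191.9] collar front edge z [315.1 206.4]
-0.0038 bar end bottom [314.8 190.9] top [314.5 198.6] collar front edge z [315.1 211.6]
176 [140, 139, 137, 139, 138, 136, 137, 140]
177 [138, 137, 136, 138, 138, 139, 139, 138]
178 [138, 136, 137, 135, 135, 136, 140, 137]
179 [138, 136, 135, 135, 135, 135, 136, 136]
180 [136, 135, 128, 131, 134, 134, 133, 135]
181 [133, 121, 102, 107, 120, 123, 128, 134]
182 [120, 92, 61, 70, 82, 86, 101, 131]
183 [86, 52, 28, 29, 35, 46, 69, 115]
184 [46, 28, 21, 19, 24, 23, 40, 88]
185 [24, 17, 21, 20, 17, 18, 16, 53]
186 [22, 16, 20, 23, 30, 14, 16, 33]
187 [21, 28, 29, 32, 30, 31, 22, 20]
188 [24, 28, 32, 33, 34, 21, 23, 18]
189 [28, 34, 33, 27, 31, 26, 21, 18]
190 [25, 29, 34, 32, 36, 29, 16, 23]
191 [20, 22, 22, 29, 24, 25, 13, 27]
192 [13, 16, 13, 8, 11, 16, 12, 15]
193 [12, 19, 17, 12, 15, 9, 13, 21]
194 [9, 18, 19, 15, 21, 16, 10, 16]
195 [19, 13, 12, 9, 14, 9, 26, 9]
196 [12, 16, 9, 15, 14, 15, 9, 20]
197 [12, 10, 9, 20, 16, 20, 18, 22]
198 [10, 19, 17, 15, 12, 19, 14, 15]
199 [21, 12, 25, 25, 29, 15, 20, 27]
200 [26, 25, 19, 20, 21, 21, 22, 27]
201 [37, 33, 30, 33, 29, 23, 30, 29]
202 [27, 31, 32, 35, 30, 29, 26, 26]
203 [35, 32, 28, 32, 29, 26, 26, 28]
204 [34, 29, 29, 30, 28, 33, 27, 30]
205 [31, 31, 29, 33, 32, 28, 29, 28]
206 [33, 34, 35, 31, 32, 31, 30, 25]
207 [31, 37, 32, 27, 26, 33, 35, 32]
208 [33, 31, 31, 30, 33, 33, 28, 27]
209 [32, 27, 31, 34, 31, 32, 30, 29]
210 [30, 35, 30, 31, 34, 31, 33, 28]
211 [24, 34, 29, 37, 25, 30, 30, 30]
212 [29, 33, 32, 28, 29, 22, 27, 27]
213 [29, 27, 32, 34, 35, 31, 26, 30]
214 [27, 30, 27, 27, 32, 25, 29, 25]
215 [29, 33, 30, 35, 26, 29, 27, 31]
```

View pics/w3.png

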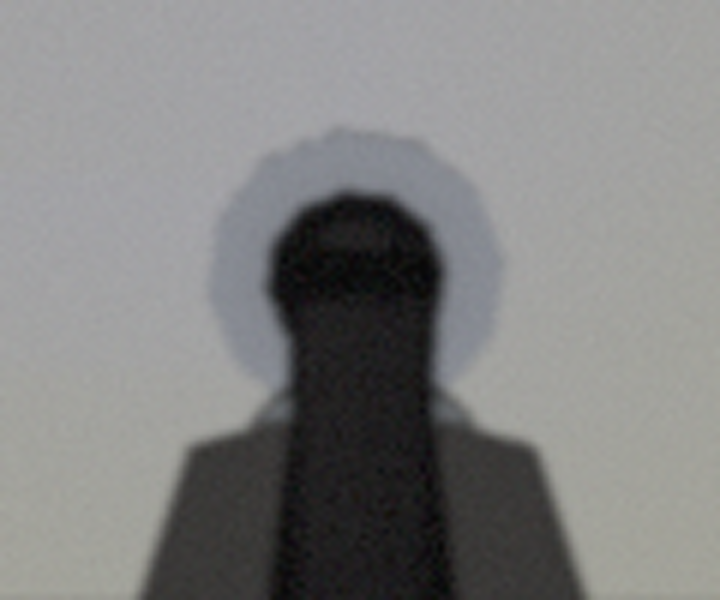

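Wrist view confirms it: the bar end is at rows 191/199, so the key sits −4 mm along tool x. Correcting by +3.4 mm and lowering into the dish to feel.

move_arm(increments=[[0, 0.068, 0, 0.1, 0, 0, 0], [0, 0, 0, 0.3, 0, 0, 0], [0, 0, 0, 0.2, 0, 0, 0], [0, 0, 0, 0.1, 0, 0, 0], [0, 0, 0, 0, 0, 0, 0], [0, 0, 0, 0, 0, 0, 0]])

```text
time_s: 8.25
ee_pos: [0.5324, -0.055, 0.2184]
eef_rot: [3.141, -0.001, 0.228]
force: [1.2, -0.6, -0.9]
grip_width: 0.0137
grip_force: 40.0
```

move_arm(increments=[[0, 0, 0, 0.04, 0, 0, 0], [0, 0, 0, 0.04, 0, 0, 0], [0, 0, 0, 0, 0, 0, 0], [0, 0, 0, 0, 0, 0, 0]])

```text
time_s: 8.65
ee_pos: [0.5321, -0.055, 0.214]
eef_rot: [-3.142, -0.0, 0.228]
force: [0.4, 1.0, -1.4]
grip_width: 0.0138
grip_force: 40.0
```

```bash
python3 - <<'E'
from h import *
o=ctrl.get_obs(); print(o["ee_pos"],o["eef_rot"],o["force"],o["moment"])
E
```

```text
[ 0.5321493  -0.05498909  0.21398098] [-3.14154368e+00 -1.23420231e-05  2.27784534e-01] [ 0.36203484  1.02109008 -1.37912021] [0.070473   0.01248302 0.01455266]
```

Tip is already at the well's top with no contact force. Going on down to the rim.

move_arm(increments=[[0, 0, 0, 0.06, 0, 0, 0], [0, 0, 0, 0.06, 0, 0, 0], [0, 0, 0, 0.06, 0, 0, 0], [0, 0, 0, 0, 0, 0, 0], [0, 0, 0, 0, 0, 0, 0]])

```text
time_s: 9.15
ee_pos: [0.5321, -0.055, 0.2048]
eef_rot: [-3.141, 0.0, 0.228]
force: [-0.9, 0.6, -2.2]
grip_width: 0.0135
grip_force: 40.0
```

move_arm(increments=[[0, 0, 0, 0.04, 0, 0, 0], [0, 0, 0, 0.03, 0, 0, 0], [0, 0, 0, 0, 0, 0, 0], [0, 0, 0, 0, 0, 0, 0]])

```text
time_s: 9.55
ee_pos: [0.5322, -0.055, 0.2015]
eef_rot: [-3.142, -0.0, 0.228]
force: [0.5, 0.5, 0.2]
grip_width: 0.0138
grip_force: 40.0
```

move_arm(increments=[[0, 0, 0, 0.04, 0, 0, 0], [0, 0, 0, 0, 0, 0, 0], [0, 0, 0, 0, 0, 0, 0]])

```text
time_s: 9.85
ee_pos: [0.5322, -0.055, 0.1996]
eef_rot: [3.141, -0.0, 0.228]
force: [-1.0, 1.8, 2.9]
grip_width: 0.0135
grip_force: 40.0
```

move_arm(increments=[[0, 0, 0, 0.02, 0, 0, 0], [0, 0, 0, 0, 0, 0, 0], [0, 0, 0, 0, 0, 0, 0]])

```text
time_s: 10.15
ee_pos: [0.5322, -0.055, 0.1986]
eef_rot: [3.141, -0.0, 0.228]
force: [-0.2, 1.1, 4.7]
grip_width: 0.0137
grip_force: 40.0
```

Rim contact at TCP z≈0.2004, with the plunger sunk about 2 mm. I'll lift slightly and pre-rotate counter-clockwise about the key axis. The search and the locking turn can then both go clockwise within the joint range.

move_arm(increments=[[0, 0, 0, -0.09, 0, 0, 0], [0, -0.0006, -0.0096, 0, 0, 0, -0.12], [0, -0.0006, -0.0096, 0, 0, 0, -0.12], [0, -0.0006, -0.0096, 0, 0, 0, -0.12], [0, -0.0006, -0.0096, 0, 0, 0, -0.12], [0, -0.0006, -0.0096, 0, 0, 0, -0.12], [0, -0.0006, -0.0096, 0, 0, 0, -0.12], [0, -0.0006, -0.0096, 0, 0, 0, -0.12], [0, -0.0006, -0.0096, 0, 0, 0, -0.12], [0, 0, 0, 0, 0, 0, 0], [0, 0, 0, 0, 0, 0, 0]])

```text
time_s: 11.25
ee_pos: [0.5297, -0.0523, 0.2028]
eef_rot: [-3.141, 0.0, 1.184]
force: [-0.4, -0.2, -0.8]
grip_width: 0.0136
grip_force: 40.0
```

move_arm(increments=[[0, 0, 0, 0.05, 0, 0, 0], [0, 0, 0, 0.04, 0, 0, 0], [0, 0, 0, 0.02, 0, 0, 0], [0, 0, 0, 0, 0, 0, 0], [0, 0, 0, 0, 0, 0, 0]])

```text
time_s: 11.75
ee_pos: [0.53, -0.0522, 0.1979]
eef_rot: [3.141, -0.0, 1.187]
force: [-1.0, 0.7, 5.0]
grip_width: 0.0137
grip_force: 40.0
```

move_arm(increments=[[0, 0, 0.0048, 0, 0, 0, 0.06], [0, 0, 0.0048, 0, 0, 0, 0.06], [0, 0, 0.0048, 0, 0, 0, 0.06], [0, 0, 0, 0, 0, 0, 0], [0, 0, 0, 0, 0, 0, 0]])

```text
time_s: 12.25
ee_pos: [0.5307, -0.0524, 0.198]
eef_rot: [3.141, -0.001, 1.007]
force: [-0.6, 0.5, 4.6]
grip_width: 0.0135
grip_force: 40.0
```

move_arm(increments=[[0, 0, 0.0048, 0, 0, 0, 0.06], [0, 0, 0.0048, 0, 0, 0, 0.06], [0, 0, 0.0048, 0, 0, 0, 0.06], [0, 0, 0, 0, 0, 0, 0], [0, 0, 0, 0, 0, 0, 0]])

```text
time_s: 12.75
ee_pos: [0.5313, -0.0529, 0.198]
eef_rot: [3.141, -0.001, 0.827]
force: [-0.6, 0.0, 5.9]
grip_width: 0.0137
grip_force: 40.0
```

move_arm(increments=[[0, 0, 0.0048, 0, 0, 0, 0.06], [0, 0, 0.0048, 0, 0, 0, 0.06], [0, 0, 0.0048, 0, 0, 0, 0.06], [0, 0, 0, 0, 0, 0, 0], [0, 0, 0, 0, 0, 0, 0]])

```text
time_s: 13.25
ee_pos: [0.5317, -0.0532, 0.1979]
eef_rot: [3.141, -0.001, 0.647]
force: [-1.1, 2.9, 5.9]
grip_width: 0.0134
grip_force: 40.0
```

move_arm(increments=[[0, 0, 0.0048, 0, 0, 0, 0.06], [0, 0, 0.0048, 0, 0, 0, 0.06], [0, 0, 0.0048, 0, 0, 0, 0.06], [0, 0, 0, 0, 0, 0, 0], [0, 0, 0, 0, 0, 0, 0]])

```text
time_s: 13.75
ee_pos: [0.5317, -0.0539, 0.1971]
eef_rot: [-3.141, 0.001, 0.469]
force: [-1.5, 0.4, -2.1]
grip_width: 0.0131
grip_force: 40.0
```

```bash
python3 - <<'E'
from h import *
o=ctrl.get_obs(); print(o["ee_pos"],o["eef_rot"],o["force"],o["moment"],o["qpos"])
E
```

```text
[ 0.53165798 -0.0539377   0.19706651] [-3.14096074e+00  6.55373573e-04  4.69157001e-01] [-1.51927242  0.36777704 -2.11801815] [0.19130908 0.22394527 0.03187297] [-1.69708427e-01  2.72665605e-01  1.57586517e+00  1.21105844e-04
  1.29396480e+00  9.31897953e-01]
```

Force fell away at yaw ≈0.5: the key dropped in. Seating it 4 mm deeper.

move_arm(increments=[[0, 0, 0, 0.03, 0, 0, 0], [0, 0, 0, 0.03, 0, 0, 0], [0, 0, 0, 0.03, 0, 0, 0], [0, 0, 0, 0, 0, 0, 0], [0, 0, 0, 0, 0, 0, 0], [0, 0, 0, 0, 0, 0, 0]])

```text
time_s: 14.35
ee_pos: [0.5318, -0.054, 0.1928]
eef_rot: [-3.141, 0.0, 0.468]
force: [-2.0, 1.1, -3.2]
grip_width: 0.0136
grip_force: 40.0
```

```bash
python3 - <<'E'
from h import *
o=ctrl.get_obs(); print(o["ee_pos"],o["eef_rot"],o["force"],o["moment"])
E
```

```text
[ 0.53175944 -0.05399399  0.19275084] [-3.14125324e+00  3.60580354e-04  4.67839271e-01] [-2.02227514  1.10544835 -3.238867  ] [ 0.43583642  0.36686701 -0.01667279]
```

Tip is now 9 mm under the rim with no push-back. Turning clockwise.

move_arm(increments=[[0, -0.0004, 0.008, 0, 0, 0, 0.1], [0, -0.0004, 0.008, 0, 0, 0, 0.1], [0, -0.0004, 0.008, 0, 0, 0, 0.1], [0, -0.0004, 0.008, 0, 0, 0, 0.1], [0, -0.0004, 0.008, 0, 0, 0, 0.1], [0, -0.0004, 0.008, 0, 0, 0, 0.1], [0, -0.0004, 0.008, 0, 0, 0, 0.1], [0, 0, 0, 0, 0, 0, 0], [0, 0, 0, 0, 0, 0, 0]])

```text
time_s: 15.25
ee_pos: [0.5321, -0.0565, 0.1929]
eef_rot: [-3.141, 0.0, -0.229]
force: [-3.0, 4.7, -1.5]
grip_width: 0.0133
grip_force: 40.0
```

```bash
cat > s.py <<'E'
from h import *
o=ctrl.get_obs(); print(o["ee_pos"],o["eef_rot"],o["force"],o["moment"],o["qpos"][5],o["tau"][5],o["grip_width"])
E
python3 s.py
```

```text
[ 0.53209297 -0.05649277  0.19289318] [-3.14114705e+00  4.25589210e-04 -2.29171932e-01] [-2.97067403  4.65594702 -1.48014904] [ 1.09654496  0.60269297 -0.0026337 ] 1.625364630581665 0.3094883356243372 0.013332139512787378
```

move_arm(increments=[[0, 0, 0.006, 0, 0, 0, 0.08], [0, 0, 0.006, 0, 0, 0, 0.08], [0, 0, 0, 0, 0, 0, 0]])

```text
time_s: 15.55
ee_pos: [0.532, -0.0571, 0.1929]
eef_rot: [-3.141, 0.0, -0.391]
force: [-2.7, 4.7, -2.4]
grip_width: 0.0134
grip_force: 40.0
```

```bash
python3 s.py
```

```text
[ 0.53195642 -0.05712863  0.19289195] [-3.14130016e+00  3.89248482e-04 -3.91092196e-01] [-2.68032535  4.69750131 -2.40013296] [1.20998028 0.69799339 0.04073625] 1.7861467776109987 1.5315058082342148 0.013379876229736725
```

move_arm(increments=[[0, 0, 0.004, 0, 0, 0, 0.05], [0, 0, 0.004, 0, 0, 0, 0.05], [0, 0, 0, 0, 0, 0, 0]])

```text
time_s: 15.85
ee_pos: [0.5318, -0.0575, 0.1929]
eef_rot: [-3.141, 0.0, -0.489]
force: [-2.5, 4.5, -2.3]
grip_width: 0.0137
grip_force: 40.0
```

```bash
python3 s.py
```

```text
[ 0.53181764 -0.0574932   0.19290063] [-3.14135707e+00  3.66726338e-04 -4.89202439e-01] [-2.51939085  4.48211509 -2.29440537] [1.27641683 0.63968749 0.04880387] 1.8835644997216423 0.913134254515171 0.013739154388967476
```

move_arm(increments=[[0, 0, 0.004, 0, 0, 0, 0.05], [0, 0, 0.004, 0, 0, 0, 0.05], [0, 0, 0, 0, 0, 0, 0]])

```text
time_s: 16.15
ee_pos: [0.5316, -0.0579, 0.1929]
eef_rot: [-3.141, 0.0, -0.589]
force: [-2.6, 4.8, -2.6]
grip_width: 0.0139
grip_force: 40.0
```

```bash
python3 s.py
```

```text
[ 0.53163342 -0.05786391  0.19288801] [-3.14139976e+00  3.68084817e-04 -5.89013048e-01] [-2.61981444  4.80322653 -2.56462275] [1.30085387 0.59496396 0.06316515] 1.982640764118507 0.9654105082154274 0.013930763379283565
```

move_arm(increments=[[0, 0, 0.004, 0, 0, 0, 0.05], [0, 0, 0, 0, 0, 0, 0]])

```text
time_s: 16.35
ee_pos: [0.5316, -0.0581, 0.1929]
eef_rot: [-3.141, 0.0, -0.639]
force: [-1.8, 4.8, -1.9]
grip_width: 0.0133
grip_force: 40.0
```

```bash
python3 s.py
```

```text
[ 0.53155885 -0.05805193  0.19289985] [-3.14143095e+00  2.27355775e-04 -6.38914383e-01] [-1.79828164  4.82537043 -1.92893441] [1.33190199 0.57323233 0.18802279] 2.0322331169437273 0.9549469873309135 0.013296310663460768
```

Moment about z is starting to rise. Small further steps.

move_arm(increments=[[0, 0, 0.004, 0, 0, 0, 0.05], [0, 0, 0, 0, 0, 0, 0]])

```text
time_s: 16.55
ee_pos: [0.5314, -0.0583, 0.1929]
eef_rot: [-3.142, 0.0, -0.689]
force: [-1.1, 4.5, -1.6]
grip_width: 0.0138
grip_force: 40.0
```

```bash
python3 s.py
```

```text
[ 0.53143424 -0.05828127  0.192908  ] [-3.14153349e+00  1.46282246e-04 -6.89129090e-01] [-1.05001306  4.48161382 -1.60222203] [1.30283196 0.48308786 0.25633192] 2.0820818737335274 1.0852155089378357 0.013818832173971916
```

move_arm(increments=[[0, 0, 0.003, 0, 0, 0, 0.04], [0, 0, 0, 0, 0, 0, 0], [0, 0, 0, 0, 0, 0, 0]])

```text
time_s: 16.85
ee_pos: [0.5313, -0.0584, 0.1929]
eef_rot: [-3.142, 0.0, -0.729]
force: [-1.6, 5.2, -2.9]
grip_width: 0.0141
grip_force: 40.1
```

```bash
python3 s.py
```

```text
[ 0.53134911 -0.05841924  0.19292236] [-3.14154685e+00  8.05502876e-05 -7.28910577e-01] [-1.59588573  5.15377467 -2.93223484] [1.31392215 0.54709392 0.28676434] 2.1216141745985526 0.3444500081241131 0.014078388004199855
```

move_arm(increments=[[0, 0, 0, 0, 0, 0, 0], [0, 0, 0.003, 0, 0, 0, 0.04], [0, 0, 0.003, 0, 0, 0, 0.04], [0, 0, 0, 0, 0, 0, 0], [0, 0, 0, 0, 0, 0, 0]], force=60)

```text
time_s: 17.35
ee_pos: [0.5312, -0.0586, 0.1929]
eef_rot: [-3.142, 0.0, -0.809]
force: [-2.3, 5.4, -1.7]
grip_width: 0.0135
grip_force: 60.1
```

```bash
python3 s.py
```

```text
[ 0.53115665 -0.05862758  0.1929425 ] [-3.14150047e+00  1.18977743e-04 -8.09352359e-01] [-2.29333508  5.35365705 -1.74419792] [1.37839226 0.5823254  0.33082795] 2.201556508180847 0.42429495602846146 0.01346662405633588
```

Torque has levelled off at 0.33 N·m, well above the lock's friction. Checking in the wrist picture whether the bar has twisted in the pads, which would confirm the stop.

```bash
python3 - <<'E'
from h import *
o=ctrl.get_obs();p=ctrl.camera("wrist")
cv2.imwrite("pics/w4.png",cv2.resize(p["color"][140:260,237:397],None,fx=5,fy=5,interpolation=cv2.INTER_CUBIC))
X=np.linalg.inv(p["tool_from_camera"])
def pj(t): c=X[:3,:3]@np.array(t)+X[:3,3];q=p["K"]@c;return np.round(q[:2]/q[2],1)
for th in (0,.1,.2): print(th,pj((-.004+.035*np.cos(th),-.035*np.sin(th),-.03)),pj((-.004+.015*np.cos(th),-.015*np.sin(th),-.03)))
E
```

```text
0 [315.5 201.2] [315.6 235.4]
0.1 [309.2 201.6] [312.9 235.5]
0.2 [302.9 202.5] [310.3 235.9]
```

View pics/w4.png

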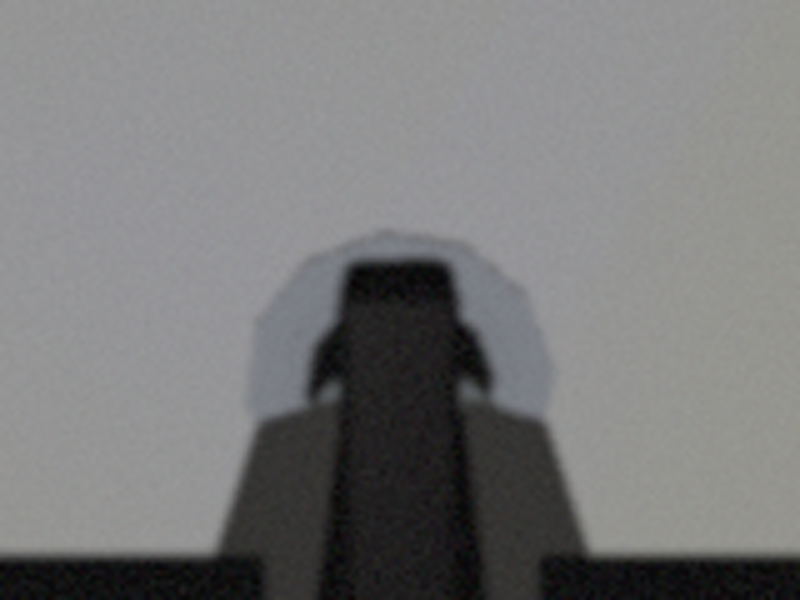

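The bar is still straight in the pads (centred at column ~400 of the crop from top to bottom), so the key follows the hand. I'll turn a little more and watch the torque.

move_arm(increments=[[0, 0, 0.004, 0, 0, 0, 0.05], [0, 0, 0.004, 0, 0, 0, 0.05], [0, 0, 0, 0, 0, 0, 0], [0, 0, 0, 0, 0, 0, 0]])

```text
time_s: 17.8
ee_pos: [0.5308, -0.0589, 0.1929]
eef_rot: [-3.142, 0.0, -0.909]
force: [-1.7, 4.5, -2.1]
grip_width: 0.0136
grip_force: 60.0
```

```bash
python3 s.py
```

```text
[ 0.53083106 -0.05888352  0.1929371 ] [-3.14153592e+00  2.02438359e-04 -9.09456488e-01] [-1.65854148  4.47116251 -2.05512499] [1.41931761 0.53963299 0.21777865] 2.3010531404983756 0.34766449593007565 0.013646682039507039
```

```bash
cat > tw.py <<'E'
from h import *
p=ctrl.camera("wrist");g=cv2.GaussianBlur(cv2.cvtColor(p["color"],6),(0,0),1)
for r in range(188,250,4):
    c=np.where(g[r,280:354]<44)[0]+280
    print(r,(c.min(),c.max(),c.mean().round(1)) if len(c) else None)
cv2.imwrite("pics/w5.png",cv2.resize(p["color"][140:260,237:397],None,fx=4,fy=4,interpolation=2))
E
python3 tw.py; python3 - <<'E'
import cv2,numpy as np
im=cv2.resize(cv2.imread("pics/w4.png"),(160,120),interpolation=cv2.INTER_AREA);g=cv2.cvtColor(im,6)
for r in range(54,112,8):
    c=np.where(g[r,40:120]<44)[0]+277; print("w4",r+140,c.min(),c.max(),c.mean().round(1))
E
```

```text
188 None
192 None
196 (np.int64(307), np.int64(326), np.float64(316.5))
200 (np.int64(306), np.int64(327), np.float64(316.5))
204 (np.int64(305), np.int64(328), np.float64(316.5))
208 (np.int64(302), np.int64(331), np.float64(316.5))
212 (np.int64(300), np.int64(333), np.float64(316.5))
216 (np.int64(300), np.int64(328), np.float64(315.3))
220 (np.int64(305), np.int64(328), np.float64(316.5))
224 (np.int64(304), np.int64(330), np.float64(317.0))
228 (np.int64(304), np.int64(330), np.float64(317.0))
232 (np.int64(303), np.int64(331), np.float64(317.0))
236 (np.int64(303), np.int64(331), np.float64(317.0))
240 (np.int64(302), np.int64(332), np.float64(317.0))
244 (np.int64(302), np.int64(333), np.float64(317.5))
248 (np.int64(301), np.int64(333), np.float64(317.0))
w4 194 307 326 316.5
w4 202 306 327 316.5
w4 210 301 332 316.5
w4 218 306 327 316.5
w4 226 304 329 316.5
w4 234 303 331 317.0
w4 242 302 332 317.0
w4 250 284 352 318.6
```

The bar is still aligned, so the key turned at least 1.38 rad after dropping in. Even after about 0.19 rad of hex slack, that is past the stop, and the torque rise at yaw ≈ −0.6 fits. Backing off slightly to unload, then checking the torque.

move_arm(increments=[[0, 0, -0.004, 0, 0, 0, -0.05], [0, 0, -0.004, 0, 0, 0, -0.05], [0, 0, 0, 0, 0, 0, 0], [0, 0, 0, 0, 0, 0, 0]])

```text
time_s: 18.25
ee_pos: [0.5311, -0.0587, 0.193]
eef_rot: [-3.141, 0.0, -0.81]
force: [-2.0, 5.1, -2.7]
grip_width: 0.0136
grip_force: 60.0
```

```bash
python3 s.py
```

```text
[ 0.53114231 -0.05865603  0.19295361] [-3.14145603e+00  2.25969849e-04 -8.09717099e-01] [-1.96403147  5.07507348 -2.67916486] [ 1.42140376  0.58528113 -0.09805762] 2.2017845239505163 -0.13579635880887508 0.013552481899844876
```

move_arm(increments=[[0, 0, -0.004, 0, 0, 0, -0.05], [0, 0, -0.004, 0, 0, 0, -0.04], [0, 0, 0, 0, 0, 0, 0], [0, 0, 0, 0, 0, 0, 0]])

```text
time_s: 18.65
ee_pos: [0.5314, -0.0584, 0.1929]
eef_rot: [-3.141, 0.0, -0.72]
force: [-1.3, 4.3, -2.2]
grip_width: 0.0136
grip_force: 60.0
```

```bash
python3 s.py
```

```text
[ 0.53141365 -0.05836335  0.19293424] [-3.14144270e+00  2.63767664e-04 -7.19713749e-01] [-1.29943656  4.34876463 -2.19026857] [ 1.37414065  0.55364839 -0.03230342] 2.1123949366638612 -0.13242623303085566 0.013551465733267905
```

move_arm(increments=[[0, 0, 0.004, 0, 0, 0, 0.05], [0, 0, 0.004, 0, 0, 0, 0.05], [0, 0, 0.004, 0, 0, 0, 0.05], [0, 0, 0.003, 0, 0, 0, 0.04], [0, 0, 0, 0, 0, 0, 0]])

```text
time_s: 19.15
ee_pos: [0.5309, -0.0589, 0.1929]
eef_rot: [3.142, 0.0, -0.911]
force: [-1.7, 5.3, -2.4]
grip_width: 0.0139
grip_force: 60.0
```

```bash
python3 s.py
```

```text
[ 0.53085128 -0.05890909  0.19292729] [ 3.14154664e+00  2.26754264e-04 -9.10829150e-01] [-1.71639465  5.33298448 -2.39943991] [1.4208506  0.64271374 0.27446924] 2.302433557653785 0.9571617096662521 0.013938735245363201
```

move_arm(increments=[[0, 0, 0.004, 0, 0, 0, 0.05], [0, 0, 0.004, 0, 0, 0, 0.05], [0, 0, 0, 0, 0, 0, 0]])

```text
time_s: 19.45
ee_pos: [0.5305, -0.0591, 0.1929]
eef_rot: [3.142, 0.0, -1.012]
force: [-1.8, 4.8, -2.4]
grip_width: 0.0136
grip_force: 60.0
```

```bash
python3 s.py
```

```text
[ 0.53051587 -0.05913708  0.19292625] [ 3.14154305e+00  3.26712202e-04 -1.01152867e+00] [-1.7835715   4.815999   -2.37152899] [1.39693016 0.64063832 0.04659819] 2.4025266066484767 0.7910843566060066 0.01362810610539137
```

move_arm(increments=[[0, 0, 0.004, 0, 0, 0, 0.05], [0, 0, 0.004, 0, 0, 0, 0.05], [0, 0, 0, 0, 0, 0, 0]])

```text
time_s: 19.75
ee_pos: [0.5302, -0.0593, 0.1929]
eef_rot: [3.142, 0.0, -1.111]
force: [-2.8, 4.8, -2.1]
grip_width: 0.0138
grip_force: 60.0
```

```bash
python3 s.py; python3 tw.py | sed -n 3,14p
```

```text
[ 0.53017189 -0.05932924  0.19292902] [ 3.14155165e+00  3.12961573e-04 -1.11140082e+00] [-2.79383929  4.76961615 -2.14708567] [1.45542164 0.63041069 0.1283062 ] 2.501913043196087 0.9446275234222412 0.013767492433811666
196 (np.int64(307), np.int64(326), np.float64(316.5))
200 (np.int64(307), np.int64(327), np.float64(317.0))
204 (np.int64(306), np.int64(328), np.float64(317.0))
208 (np.int64(303), np.int64(331), np.float64(317.0))
212 (np.int64(301), np.int64(333), np.float64(317.0))
216 (np.int64(300), np.int64(333), np.float64(316.3))
220 (np.int64(306), np.int64(328), np.float64(317.0))
224 (np.int64(304), np.int64(330), np.float64(317.0))
228 (np.int64(304), np.int64(330), np.float64(317.0))
232 (np.int64(303), np.int64(331), np.float64(317.0))
236 (np.int64(303), np.int64(331), np.float64(317.0))
240 (np.int64(302), np.int64(332), np.float64(317.0))
```

Torque varies between 0.05 and 0.3 without a hard rise. Checking the key's height against the collar in the scene view.

```bash
python3 - <<'E'
from h import *
o=ctrl.get_obs(); p=ctrl.camera("scene");T=campose(p);e=np.array(o["ee_pos"]);y=o["eef_rot"][2]
ax=e-.004*np.array([np.cos(y),np.sin(y),0]); print("axis",ax)
def proj(w): c=T[:3,:3].T@(np.array(w)-T[:3,3]);q=p["K"]@c;return np.round(q[:2]/q[2],1)
for n,dz in (("collar top",-.0092),("collar bottom",-.0132),("at mouth",.142-e[2])): print(n,proj(ax+[0,0,dz]))
print("if slid up 5mm, collar bottom",proj(ax+[0,0,-.0082]))
x0,y0=255,165
cv2.imwrite("pics/s3.png",cv2.resize(p["color"][y0:y0+80,x0:x0+100],None,fx=7,fy=7,interpolation=cv2.INTER_CUBIC))
E
```

```text
axis [ 0.52841246 -0.05571731  0.19293037]
collar top [294.1 213.5]
collar bottom [294.2 214.7]
at mouth [294.9 226.2]
if slid up 5mm, collar bottom [294.1 213.2]
```

View pics/s3.png

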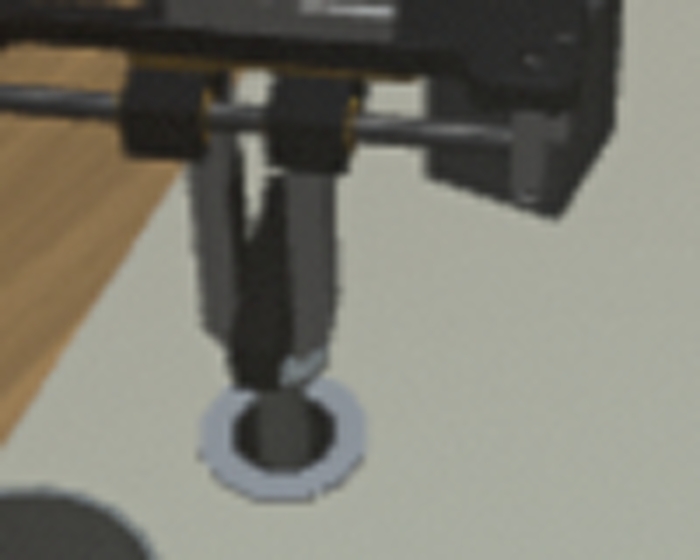

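The key is at its full depth in the collar (crop around (285,420)) and has not slid in the grip. The torque pattern, a rise from −0.6 and a fall near −1.0, fits the key camming over in the socket after the stop. The lock may have been dragged back, so I'll re-seat 60° back and finish the turn gently.

move_arm(increments=[[0, 0, 0, -0.05, 0, 0, 0], [0, 0, 0, -0.08, 0, 0, 0], [0, 0, 0, -0.09, 0, 0, 0], [0, 0, 0, 0, 0, 0, 0], [0, -0.0005, -0.0093, 0, 0, 0, -0.1163], [0, -0.0005, -0.0093, 0, 0, 0, -0.1163], [0, -0.0005, -0.0093, 0, 0, 0, -0.1163], [0, -0.0005, -0.0093, 0, 0, 0, -0.1163], [0, -0.0005, -0.0093, 0, 0, 0, -0.1163], [0, -0.0005, -0.0093, 0, 0, 0, -0.1163], [0, -0.0005, -0.0093, 0, 0, 0, -0.1163], [0, -0.0005, -0.0093, 0, 0, 0, -0.1163], [0, -0.0005, -0.0093, 0, 0, 0, -0.1163], [0, 0, 0, 0, 0, 0, 0], [0, 0, 0, 0, 0, 0, 0]])

```text
time_s: 21.35
ee_pos: [0.5326, -0.0563, 0.2043]
eef_rot: [3.141, -0.001, -0.068]
force: [-1.6, 2.5, -1.0]
grip_width: 0.0137
grip_force: 60.0
```

```bash
python3 s.py
```

```text
[ 0.5326016  -0.05629924  0.20430818] [ 3.14120123e+00 -7.19217067e-04 -6.81670545e-02] [-1.60197892  2.50975636 -1.00682209] [ 0.56912744  0.52840634 -0.01022831] 1.4654996275123036 -0.3946885373443365 0.013667415247006244
```

move_arm(increments=[[0, 0, 0, 0.05, 0, 0, 0], [0, 0, 0, 0.04, 0, 0, 0], [0, 0, 0, 0.02, 0, 0, 0], [0, 0, 0, 0, 0, 0, 0], [0, 0, 0, 0, 0, 0, 0]])

```text
time_s: 21.85
ee_pos: [0.5327, -0.0562, 0.1988]
eef_rot: [3.141, -0.001, -0.066]
force: [-2.5, 0.8, 4.1]
grip_width: 0.0136
grip_force: 60.0
```

```bash
python3 s.py
```

```text
[ 0.53266589 -0.05620136  0.19875089] [ 3.14135389e+00 -7.73845017e-04 -6.61129339e-02] [-2.53753318  0.82600339  4.09479288] [0.4662607  0.57158496 0.03849124] 1.463525397568426 -0.004393756098579615 0.013550971331437183
```

Not aligned here, which is good news for the lock. Searching clockwise for the drop.

move_arm(increments=[[0, 0, 0.004, 0.01, 0, 0, 0.05], [0, 0, 0.004, 0, 0, 0, 0.05], [0, 0, 0.004, 0, 0, 0, 0.05], [0, 0, 0, 0, 0, 0, 0]])

```text
time_s: 22.25
ee_pos: [0.5327, -0.0566, 0.1983]
eef_rot: [-3.141, -0.001, -0.218]
force: [-1.9, 2.7, 4.9]
grip_width: 0.0138
grip_force: 60.0
```

move_arm(increments=[[0, 0, 0.004, 0, 0, 0, 0.05], [0, 0, 0.004, 0, 0, 0, 0.05], [0, 0, 0, 0, 0, 0, 0]])

```text
time_s: 22.55
ee_pos: [0.5326, -0.0569, 0.1983]
eef_rot: [-3.141, -0.001, -0.318]
force: [-1.6, 3.5, 4.4]
grip_width: 0.0137
grip_force: 60.0
```

move_arm(increments=[[0, 0, 0.004, 0, 0, 0, 0.05], [0, 0, 0.004, 0, 0, 0, 0.05], [0, 0, 0, 0, 0, 0, 0]])

```text
time_s: 22.85
ee_pos: [0.5321, -0.0573, 0.1976]
eef_rot: [-3.141, 0.001, -0.417]
force: [-1.1, 2.5, -0.4]
grip_width: 0.0135
grip_force: 60.0
```

```bash
python3 s.py
```

```text
[ 0.53208526 -0.0573342   0.19761957] [-3.14145826e+00  5.47282279e-04 -4.16640840e-01] [-1.11015647  2.50669019 -0.37045726] [ 0.83684888  0.56308915 -0.02621117] 1.8114478975831558 0.9430085867643356 0.013489079775392758
```

It dropped at yaw ≈ −0.37, 0.8–1.07 rad from the first drop, matching a lock at or near its stop. Seating it and turning gently until the torque just rises.

move_arm(increments=[[0, 0, 0, 0.03, 0, 0, 0], [0, 0, 0, 0.03, 0, 0, 0], [0, 0, 0, 0.02, 0, 0, 0], [0, 0, 0, 0, 0, 0, 0], [0, 0, 0.004, 0, 0, 0, 0.05], [0, 0, 0.004, 0, 0, 0, 0.05], [0, 0, 0.004, 0, 0, 0, 0.05], [0, 0, 0, 0, 0, 0, 0], [0, 0, 0, 0, 0, 0, 0]])

```text
time_s: 23.75
ee_pos: [0.5318, -0.0578, 0.1938]
eef_rot: [-3.142, 0.0, -0.564]
force: [-1.6, 4.7, -0.0]
grip_width: 0.0134
grip_force: 60.0
```

```bash
python3 s.py
```

```text
[ 0.53181567 -0.05782794  0.19383615] [-3.14151339e+00  4.96487731e-04 -5.63676583e-01] [-1.63021349  4.68045678 -0.04690029] [1.29289249 0.71284637 0.07692469] 1.9574822751050194 0.17166379373520613 0.013352955254973375
```

move_arm(increments=[[0, 0, 0.004, 0, 0, 0, 0.05], [0, 0, 0.002, 0, 0, 0, 0.03], [0, 0, 0, 0, 0, 0, 0], [0, 0, 0, 0, 0, 0, 0]])

```text
time_s: 24.15
ee_pos: [0.5316, -0.0581, 0.1939]
eef_rot: [-3.142, 0.0, -0.643]
force: [-2.3, 5.4, 1.0]
grip_width: 0.0132
grip_force: 60.0
```

```bash
python3 s.py
```

```text
[ 0.53164933 -0.0580582   0.19385578] [-3.14157473e+00  4.53343371e-04 -6.43399090e-01] [-2.27724305  5.36903771  1.02930181] [1.35190505 0.70065709 0.13607145] 2.0367578277032843 0.23803029209375381 0.013249968613257841
```

move_arm(increments=[[0, 0, 0.003, 0, 0, 0, 0.04], [0, 0, 0.003, 0, 0, 0, 0.04], [0, 0, 0, 0, 0, 0, 0], [0, 0, 0, 0, 0, 0, 0]])

```text
time_s: 24.55
ee_pos: [0.5315, -0.0583, 0.1938]
eef_rot: [3.142, 0.0, -0.723]
force: [-2.3, 4.9, -0.1]
grip_width: 0.0136
grip_force: 60.1
```

```bash
python3 s.py
```

```text
[ 0.53145533 -0.05830632  0.19382726] [ 3.14152133e+00  4.73805688e-04 -7.23243990e-01] [-2.33853609  4.88697305 -0.08496015] [1.2760271  0.77855609 0.27196281] 2.116108529886165 0.3482099901884794 0.013647607342080457
```

At the stop, with 0.27 N·m against it. Unloading slightly and lifting straight out.

move_arm(increments=[[0, 0, -0.005, 0, 0, 0, -0.06], [0, 0, -0.005, 0, 0, 0, -0.06], [0, 0, 0, -0.1, 0, 0, 0], [0, 0, 0, -0.15, 0, 0, 0], [0, 0, 0, -0.3, 0, 0, 0], [0, 0, 0, -0.5, 0, 0, 0], [0, 0, 0, -0.6, 0, 0, 0], [0, 0, 0, -0.6, 0, 0, 0], [0, 0, 0, -0.3, 0, 0, 0], [0, 0, 0, 0, 0, 0, 0], [0, 0, 0, 0, 0, 0, 0]])

```text
time_s: 25.65
ee_pos: [0.5319, -0.0585, 0.3216]
eef_rot: [3.141, -0.001, -0.606]
force: [0.2, -0.6, -1.4]
grip_width: 0.0133
grip_force: 60.0
```

```bash
python3 s.py; python3 - <<'E'
from h import *
o=ctrl.get_obs()
for n in ("scene","top","wrist"):
    p=ctrl.camera(n);T=campose(p,o)
    G=(.522,.0915); im=ring(p,T,z=.216,guess=G); cv2.imwrite(f"pics/st_{n}.png",im)
    g=cv2.cvtColor(im,6); print(n,g[240,::40].tolist(),darkc(im,G,40),darkc(im,G,50))
E
cd pics; python3 -c "
import cv2,numpy as np
cv2.imwrite('st.png',cv2.resize(np.hstack([cv2.imread(f'st_{n}.png') for n in ('scene','top','wrist')]),(798,266)))"; ls | wc -l
```

```text
[ 0.53193831 -0.0584816   0.32159816] [ 3.14148153e+00 -1.31901811e-03 -6.06145586e-01] [ 0.17685571 -0.55236897 -1.3572551 ] [ 0.09332983 -0.00769217 -0.01743213] 1.9993291981859656 0.008059195533860475 0.013274908699411059
scene [137, 47, 48, 47, 81, 51, 46, 54, 79, 160, 159, 160] [([97, 70, 3966], [0.4681, 0.0403])] [([106, 73, 4468], [0.4683, 0.041]), ([288, 292, 36084], [0.5487, 0.0534]), ([70, 74, 3932], [0.523, 0.0917])]
top [138, 135, 138, 141, 79, 80, 142, 18, 81, 138, 138, 137] [([179, 46, 3722], [0.4949, 0.0871]), ([84, 63, 2619], [0.5276, 0.094])] [([185, 50, 4604], [0.495, 0.0871]), ([90, 71, 3298], [0.5274, 0.0939])]
wrist [45, 19, 19, 18, 17, 14, 12, 31, 27, 39, 60, 66] [([480, 382, 130061], [0.5019, 0.0839])] [([480, 385, 141614], [0.5023, 0.0847])]
17
```

The dark hole shows in the scene and top views. I'll fit the block's top face for its centre.

```bash
python3 - <<'E'
from h import *
G=np.array((.522,.0915))
for n,lo,hi in (("scene",62,110),("top",55,112)):
    g=cv2.GaussianBlur(cv2.cvtColor(cv2.imread(f"pics/st_{n}.png"),6),(0,0),3)
    m=((g>lo)&(g<hi)).astype(np.uint8); m=cv2.morphologyEx(m,cv2.MORPH_OPEN,np.ones((11,11)))
    cs=[c for c in cv2.findContours(m,0,1)[0] if cv2.contourArea(c)>8000]
    for c in cs:
        r=cv2.minAreaRect(c); print(n,G+(np.array(r[0])[::-1]-240)*.00025,np.array(r[1])*.25,r[2],cv2.contourArea(c)*.0625)
    for h in (40,45,50,55):
        d=(g<(h if n=="scene" else 100)) if 0 else None
E
```

```text
scene [0.52459296 0.09100252] [52.0670929  52.11241913] 81.98291015625 2423.4375
top [0.52313759 0.09140896] [50.60312271 52.145504  ] 81.4444351196289 2522.375
```

move_arm(increments=[[0, -0.25, -0.337, 0, 0, 0, 0], [0, -0.39, -0.525, 0, 0, 0, 0], [0, -0.39, -0.525, 0, 0, 0, 0], [0, -0.39, -0.525, 0, 0, 0, 0], [0, -0.339, -0.457, 0, 0, 0, 0], [0, 0, 0, 0, 0, 0, 0], [0, 0, 0, 0, 0, 0, 0], [0, 0, 0, 0, 0, 0, 0]])

```text
time_s: 26.6
ee_pos: [0.527, 0.0885, 0.3211]
eef_rot: [3.141, 0.0, -0.606]
force: [-1.2, 0.3, -1.7]
grip_width: 0.0136
grip_force: 60.0
```

```bash
python3 s.py; python3 - <<'E'
from h import *
o=ctrl.get_obs();e=np.array(o["ee_pos"]);y=o["eef_rot"][2]
ax=e[:2]-.004*np.array([np.cos(y),np.sin(y)]);d=np.array([.5238,.0912])-ax
print(ax,"need tool",np.array([d@[np.cos(y),np.sin(y)],d@[np.sin(y),-np.cos(y)]])/.05)
E
```

```text
[0.52704174 0.08853047 0.32114308] [ 3.14112310e+00  2.01521025e-04 -6.06257331e-01] [-1.2033748   0.30949364 -1.71739263] [0.06847863 0.03124395 0.03681572] 2.275055093548511 0.002955070958705619 0.013554211845674553
[0.52375459 0.09080966] need tool [-0.003702   -0.00693306]
```

move_arm(increments=[[0, -0.004, -0.007, 0.2, 0, 0, 0], [0, 0, 0, 0.3, 0, 0, 0], [0, 0, 0, 0, 0, 0, 0]])

```text
time_s: 26.9
ee_pos: [0.5264, 0.089, 0.2941]
eef_rot: [3.139, 0.003, -0.607]
force: [0.3, 0.6, -1.1]
grip_width: 0.0137
grip_force: 60.0
```

move_arm(increments=[[0, 0, 0, 0.2, 0, 0, 0], [0, 0, 0, 0.3, 0, 0, 0], [0, 0, 0, 0.3, 0, 0, 0], [0, 0, 0, 0.3, 0, 0, 0], [0, 0, 0, 0.16, 0, 0, 0], [0, 0, 0, 0.04, 0, 0, 0], [0, 0, 0, 0, 0, 0, 0], [0, 0, 0, 0, 0, 0, 0]])

```text
time_s: 27.7
ee_pos: [0.5273, 0.0898, 0.2322]
eef_rot: [-3.141, -0.001, -0.606]
force: [-0.4, -0.2, -1.5]
grip_width: 0.0136
grip_force: 60.0
```

```bash
python3 s.py
```

```text
[0.52730961 0.08977051 0.23215742] [-3.14083577e+00 -8.64772900e-04 -6.05506613e-01] [-0.43169753 -0.15315903 -1.45108109] [0.03499952 0.01429706 0.03293071] 2.2764395743887835 -0.000594754637859296 0.013601580497120257
```

move_arm(increments=[[0, 0, 0, 0.05, 0, 0, 0], [0, 0, 0, 0.025, 0, 0, 0], [0, 0, 0, 0, 0, 0, 0], [0, 0, 0, 0, 0, 0, 0]])

```text
time_s: 28.1
ee_pos: [0.5272, 0.0898, 0.2282]
eef_rot: [-3.141, -0.001, -0.606]
force: [-0.6, -0.2, 3.8]
grip_width: 0.0136
grip_force: 60.0
```

move_arm(increments=[[0.25, 0, 0, 0, 0, 0, 0], [0.35, 0, 0, 0, 0, 0, 0], [0.45, 0, 0, 0, 0, 0, 0], [0.5, 0, 0, 0, 0, 0, 0], [0.5, 0, 0, 0, 0, 0, 0], [0.5, 0, 0, -0.2, 0, 0, 0], [0.5, 0, 0, -0.4, 0, 0, 0], [0.5, 0, 0, -0.6, 0, 0, 0], [0.5, 0, 0, -0.6, 0, 0, 0], [0.5, 0, 0, -0.6, 0, 0, 0], [0.5, 0, 0, 0, 0, 0, 0], [0.5, 0, 0, 0, 0, 0, 0]])

```text
time_s: 29.3
ee_pos: [0.527, 0.0898, 0.3482]
eef_rot: [-3.141, -0.001, -0.606]
force: [0.9, -0.6, -0.3]
grip_width: 0.047
grip_force: 0.0
```

```bash
python3 s.py; python3 - <<'E'
from h import *
o=ctrl.get_obs()
for n in ("scene","wrist"):
    p=ctrl.camera(n);T=campose(p,o)
    for d in ctrl.cut_out("key_grip",p)[:1]:
        m=d["mask"]; 
        if n=="scene": m=m&(cv2.cvtColor(p["color"],6)<45)
        print(n,d["conf"],d["centre"],rod(p,T,m,.252))
E
```

```text
[0.52703912 0.0897646  0.34816937] [-3.14091682e+00 -7.36074903e-04 -6.05513641e-01] [ 0.86924626 -0.60899467 -0.30479389] [0.00038115 0.04161208 0.00296081] 2.276480338906032 -0.00013778923857898917 0.04702676499758143
scene 0.72 [153.6, 285.4] (array([0.44588212, 0.03687456, 0.252     ]), np.float64(-2.0599259236161718), np.float64(0.03500126673012682))
wrist 0.95 [196.5, 314.5] (array([0.52617825, 0.08990398, 0.252     ]), np.float64(2.5352352239222835), np.float64(0.07244337231099154))
```

```bash
python3 -c "
from station import ctrl
print(ctrl.hand_in())"
```

```text
the job is handed in; nothing more can be done
None
```

I turned the lock clockwise to its stop, put the key back in its stand fully down, let go and handed the job in. The lock angle could only be judged from torque and yaw, I turned past the stop once and had to re-seat the key, and hand-in returned no verdict.

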